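# Refit the hob knob from the drawer and hold it pressed in

## Task

The gas hob's black control knob has come off and is lying in the small drawer unit: pull the drawer open by its handle, take the knob out, turn it so the flat in its bore matches the flat of the hob's D-shaped shaft, and push it fully home onto the shaft. Then press it all the way down against the shaft's spring and finish while still holding it pressed down, without letting go. Leave the spice jars and the bowl where they stand.

Things in the scene. Friction and masses are not known exactly. Their poses are not given: they have to be found in the camera images.
- cab: Wooden drawer unit with one white-fronted drawer, fixed to the counter, 260 deep (x) x 260 wide (y) x 95 high. Origin: centre of its underside; its own -x is the front, which faces the robot (yaw within about 0.12). It may stand left or right of the hob. It is closed at the start.
- cab_drawer0 (a joint): Drawer opening, m: 0 closed, up to 0.18, along the cabinet's own -x; about 1 N of friction, stays where left. Inside 215 long x 218 wide; floor 22 above the counter; side walls 6 thick, tops 73 above the counter; front panel 15 thick, top edge 83 above the counter.
- cab_drawer0_handle (a point): Middle of the drawer's steel bar handle: a round bar 11 in diameter and 120 long, level along the cabinet's y, its axis 35 in front of the drawer's face, 57 above the counter (38 below the cabinet's top). Site axes are those of the cabinet. It is carried with the drawer.
- knob: Loose black knob, about 60 g, lying upright in the front of the drawer. Skirt 48 in diameter, 16 high; on it a grip bar 42 long (knob's x) x 12 wide (y), from 16 to 44 above the underside; a white line marks its +x end. Origin: centre of the underside, z up. D-shaped bore from below: 16 deep, 14 in diameter, flat 3.3 from the axis on the +x (white line) side.
- bore_end (a point): On the knob's axis, at the closed upper end of the bore, 16 above the knob's underside; axes as the knob's. The shaft's tip meets this point when the knob is fully home.
- hob: Portable gas hob, fixed, steel with a black top: 340 deep x 280 wide, top panel 70 above the counter, a pot grate reaching 104 above the counter behind the shaft. Origin on the counter; the body runs from x = -270 (front, facing the robot) to x = +70 and y = -140 to 140 in its own frame; the shaft stands about 220 in front of the origin, the grate starts about 100 behind the shaft.
- valve: Fixed round aluminium plate 72 in diameter and 4 thick on the hob's top, around the shaft. Origin: centre of its underside, on the shaft's axis, 70 above the counter. A red dot on the plate, 30 from the axis towards +x, shows the side of the shaft's flat.
- shaft_tip (a point): Centre of the tip of the upright brass D-shaft, 101 above the counter when not pressed, standing 27 out of the plate. 12 in diameter with a flat 2.5 from the axis, facing the point's +x (towards the red dot); tip chamfered 1.5. Axes as the plate's; z up. The shaft cannot turn; it only moves down.
- shaft (a joint): How far the shaft is pressed down, m: 0 free, 0.006 all the way. The spring needs 4 N to start and 8.2 N at the full 6 mm.
- jar1: Amber glass shaker jar, 58 in diameter, 95 high, standing on a turntable disc (200 in diameter, 28 high) well to one side. Origin: centre of its underside. Leave alone.
- jar2: Second amber jar, alike, on the turntable. Leave alone.
- jar3: Third amber jar, alike, on the turntable. Leave alone.
- bowl: Small teal ceramic bowl, 110 across, 50 high, on the counter at the other side. Origin: centre of its underside. Leave alone.

How it is judged:
By the outcome, as a careful person would: the job done as asked, in the order asked, and still so for the second after the job is handed in, while the arm keeps its last pose, push and grip.
It also fails if it takes over 61 s, if anything falls off the work surface, if the arm or the gripper's body presses on something with over 40 N, if the wrist force passes 120 N, or if a joint passes its speed limit or range.

## Robot

A 7-joint arm with a two-finger parallel gripper is mounted at the origin on the work surface. World frame = base frame: x ahead of the robot, y to its left, z up, the work surface at z = 0. Lengths are in m, angles in rad, forces in N, time in s.
With the tool pointing down it reaches from about 0.425 to 0.875 m from the base axis. Payload 4.7 kg.
Tool frame: the origin (TCP) lies midway between the tips of the shut fingers; the grasp point (between the pads) lies 19 mm behind it; z points along the fingers, y is the line along which they close (so a half turn about z gives the same grasp; the last joint's range is limited). The gripper opens to 87 mm and grips with 3 to 60 N. Pads are 19 mm wide; open, the fingers measure 117 mm over their backs; the gripper's body (75 mm by 190 mm) begins 51 mm behind the grasp point.
Start: joints at [1.257, 0.321, -0.07, 1.45, 0.023, 1.371, -0.057], TCP at [0.209, -0.615, 0.223] pointing down, gripper open.
Joint ranges: [-2.86, 2.86], [-0.3, 2.09], [-1.38, 1.24], [0.06, 2.45], [-1.56, 4.7], [0.09, 2.05], [-2.69, 2.69]. Speed limits (rad/s): [2.57, 2.57, 3.14, 3.14, 3.14, 3.14, 3.14].

## Interface

Orientations are given as a rotation vector (axis times angle).
In Python, from bench import ctrl gives the robot as it stands. The module is installed in compiled form; this text tells all that it offers.
- The arm moves only by the shell command python3 -m handwheel 'ROWS' [FORCE]. ROWS is JSON, a list of rows, each a list of 7 numbers: the finger opening in m, from 0 to 0.087, then the shift along the tool's x, y, z in m, then the turn, a rotation vector about the tool's x, y, z in degrees. A call has 1 to 12 rows; each row shifts and turns the commanded pose from where the row before left it, along the tool's axes as they then stand; what a row does not reach is not made up. A row lasts 1/8 s, in which the tool goes at most 62.5 mm and 10.7 degrees, less where a joint would pass 70% of its speed; a pose out of reach is approached as far as the arm can. A call is refused whole if a number of a shift passes 0.0625 or a number of a turn 10.7, either way. A call with a gripper value outside its range is refused whole. The fingers move at their own pace and stop on an object; FORCE is the grip in N (left out, the last holds). Time passes only in rows, so rows that do not move let the fingers close. It gives the time, the measured TCP pose, the force, the opening and the grip force at its end, in the units of the state.
- ctrl.get_state(): the state, without advancing time (a new reading comes with each control period).
- ctrl.get_image(name): name is "scene" or "top"; returns (picture, depth): 400x640x3 uint8, blue, green, red; 400x640 float32, m along the optical axis (not along the pixel's ray), 0 where there is no reading.
- ctrl.camera_info(name): a dict with "intrinsics" (3x3 intrinsics, pixels), "D" ([k1, k2, p1, p2, k3] as OpenCV has them; the pictures are not rectified), "R" (3x3) and "t" (3): a world point X has camera coordinates R X + t. Camera axes: x right, y down, z forward; pixel columns grow to the right and rows downward; lengths in m; the calibration is good to about 2 mm. A picture is of the moment at which its call begins. camera_info takes no time and is no camera call.
- ctrl.close_job(): hands the job in; it is judged then, once.
The state is a dict: "time": time; "joint_positions": joint angles; "qd": joint speeds; "joint_torque": joint torques, N m; "position": TCP position; "tool_rot": TCP orientation; "ft_force": force on the tool from outside, world axes, zero at the start; "torque": the same for the moment, N m; "grip_width": opening from 0.0 (shut) to 1.0 (fully open); "grip_force": force on a finger pad.
Only numpy, scipy, OpenCV 4.12 (cv2) and the standard library are available. Lean on these libraries where they do the work, as an engineer would, in place of code of your own. Each camera call takes 0.05 s, during which the arm holds its last target. There are 200 camera calls.

## Working session

There is one attempt and no reset: what is moved stays moved. The work goes in short steps, Python scripts to look and compute and a shell command to move; the robot and the scene stay as the last step left them, time stands still between calls to the robot, and variables do not carry over. Pictures are saved under pics/ and viewed, at most 10 in all, crops included, and the job is handed in when it is done.

```bash
mkdir -p pics
cat > h.py <<'E'
import numpy as np, cv2
from bench import ctrl
def snap(n):
    im,d=ctrl.get_image(n); np.savez(f'{n}.npz',im=im,d=d); return im,d
def load(n):
    z=np.load(f'{n}.npz'); return z['im'],z['d']
def world(n,uv,z):
    "deproject pixels uv (N,2) with optical depth z"
    c=ctrl.camera_info(n); K=np.array(c['intrinsics']);D=np.array(c['D'])
    p=cv2.undistortPoints(np.float64(uv).reshape(-1,1,2),K,D)[:,0]
    P=np.c_[p,np.ones(len(p))]*np.reshape(z,(-1,1))
    return (P-np.array(c['t']).ravel())@np.array(c['R'])
def plane(n,uv,h):
    "intersect ray with world z=h"
    a=world(n,uv,np.zeros(len(uv)));b=world(n,uv,np.ones(len(uv)))
    s=(h-a[:,2])/(b[:,2]-a[:,2]); return a+(b-a)*s[:,None]
E
python3 - <<'E'
from h import *
for n in('scene','top'):
    im,d=snap(n); cv2.imwrite(f'pics/{n}0.png',im); c=ctrl.camera_info(n); print(n,c, (d>0).mean())
print(ctrl.get_state())
E
```

```text
scene {'intrinsics': array([[397.2606601 ,   0.        , 311.31012199],
       [  0.        , 397.2606601 , 195.06769279],
       [  0.        ,   0.        ,   1.        ]]), 'D': array([-0.09852498,  0.        ,  0.        ,  0.        ,  0.        ]), 'R': array([[ 0.35219706,  0.93586102,  0.01101749],
       [ 0.56581379, -0.20352891, -0.79901861],
       [-0.74552799,  0.28764585, -0.60120536]]), 't': array([-0.2101558 , -0.24824235,  1.80789217])} 0.9957734375
top {'intrinsics': array([[468.98433186,   0.        , 310.43986572],
       [  0.        , 468.98433186, 197.48914107],
       [  0.        ,   0.        ,   1.        ]]), 'D': array([-0.0345429,  0.       ,  0.       ,  0.       ,  0.       ]), 'R': array([[ 0.0195573 , -0.99977168,  0.00860791],
       [-0.99040826, -0.02055055, -0.13663513],
       [ 0.13678083, -0.00585314, -0.99058404]]), 't': array([-0.01748009,  0.61163529,  1.42278962])} 0.99580078125
{'time': 0.1, 'joint_positions': array([ 1.25709827,  0.3217282 , -0.07013597,  1.45157021,  0.02262549,
        1.37075889, -0.05687824]), 'qd': array([-2.35683468e-03, -5.92670047e-04,  9.94142131e-04, -8.14428217e-04,
       -6.32210004e-04,  7.84917074e-05,  5.90477526e-06]), 'joint_torque': array([-9.40056962e-04, -4.92571807e+01, -4.06235782e-01, -3.13397419e+01,
       -6.42072642e-02,  3.94669280e-02,  5.78363597e-05]), 'position': array([ 0.20909219, -0.61493494,  0.22157606]), 'tool_rot': array([-3.09785140e+00, -5.12495668e-01,  5.85156190e-04]), 'ft_force': array([ 1.15838249, -0.0872726 ,  0.17435316]), 'torque': array([0.0285169 , 0.00659466, 0.01788592]), 'grip_force': 0.0, 'grip_width': 1.000767656114403}
```

View pics/scene0.png

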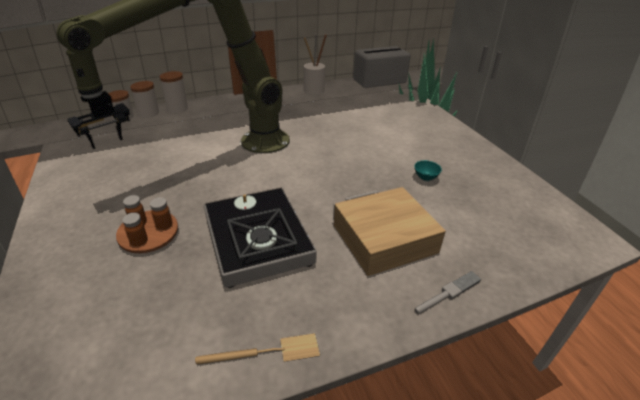

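View pics/top0.png

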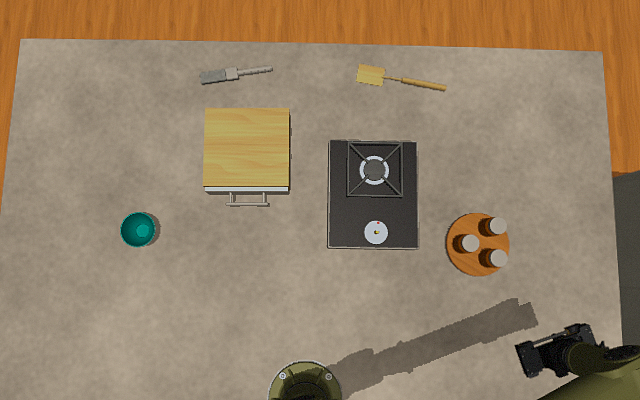

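The scene view shows the hob (about 260,235), the cabinet at (390,225) with its front hidden, and the bowl and the turntable clear of both. The top view shows the handle at (228–270, 204), the plate at (376,232) with its red dot near (377,222), and the cabinet top at (204–289, 108–188).

Run:
```python
from h import *
im,d=load('top'); v,u=np.mgrid[:400,:640]
W=world('top',np.c_[u.ravel(),v.ravel()],d.ravel()).reshape(400,640,3)
def box(a,b,c,e): m=np.zeros((400,640),bool); m[c:e,a:b]=True; return m
Z=W[...,2]
cab=box(190,305,95,195)&(Z>.085)&(Z<.105)
P=W[cab]; r=cv2.minAreaRect(np.float32(P[:,:2])); print('cab',P.mean(0),r,np.median(P[:,2]))
print(cv2.boxPoints(r))
hd=box(222,276,196,212)&(Z>.045)&(Z<.07)
P=W[hd];print('handle pts',len(P),P[:,2].max(),cv2.minAreaRect(np.float32(P[:,:2])))
x=P[P[:,0]<np.percentile(P[:,0],60)];print(x.mean(0),x[:,1].min(),x[:,1].max())
hsv=cv2.cvtColor(im,cv2.COLOR_BGR2HSV)
pl=box(355,400,212,252)&(hsv[...,2]>140)
P=W[pl];print('plate',len(P),np.median(P,0),cv2.minEnclosingCircle(np.float32(P[:,:2])))
uu=np.argwhere(pl)[:,::-1]; print('plate plane',(plane('top',[(uu.min(0)+uu.max(0))/2],.074)))
red=box(355,400,212,252)&(hsv[...,1]>120)&((hsv[...,0]<8)|(hsv[...,0]>172))
rr=np.argwhere(red)[:,::-1];print('red',rr,plane('top',[rr.mean(0)],.074))
br=box(366,386,224,242)&(hsv[...,1]>70)&(hsv[...,0]>10)&(hsv[...,0]<40)
bb=np.argwhere(br)[:,::-1];print('brass',len(bb),bb.mean(0),Z[br],plane('top',[bb.mean(0)],.09))
hb=box(320,425,130,255)&(Z>.06)&(Z<.08);P=W[hb];r=cv2.minAreaRect(np.float32(P[:,:2]));print('hob',r)
# second view: plate
im2,d2=load('scene');h2=cv2.cvtColor(im2,cv2.COLOR_BGR2HSV)
W2=world('scene',np.c_[u.ravel(),v.ravel()],d2.ravel()).reshape(400,640,3)
m=box(225,265,190,215)&(h2[...,2]>150)&(h2[...,1]<60);P=W2[m];print('scene plate',len(P),np.median(P,0),P.min(0),P.max(0))
m=box(330,445,185,270)&(W2[...,2]>.088)&(W2[...,2]<.105);P=W2[m];print('scene cab',np.median(P,0),cv2.minAreaRect(np.float32(P[:,:2])))
a=cv2.resize(im[170:260,200:420],None,fx=3.6,fy=3.6,interpolation=cv2.INTER_CUBIC)
cv2.imwrite('pics/c1.png',a)
```

```text
cab [0.75568562 0.19525356 0.09467053] ((0.7517921924591064, 0.19660668075084686), (0.2613559067249298, 0.26087820529937744), 1.349303126335144) 0.0947573763632314
[[0.61807895 0.32393247]
 [0.62422204 0.06312659]
 [0.88550544 0.06928089]
 [0.87936234 0.33008677]]
handle pts 200 0.06839296641624788 ((0.5958231687545776, 0.19153760373592377), (0.029360739514231682, 0.12639693915843964), 1.0923147201538086)
[0.58479981 0.19270371 0.06160804] 0.1281459334178742 0.2545195561205
plate 553 [ 0.49678962 -0.20568122  0.07268418] ((0.4334251582622528, -0.14368204772472382), 0.14882810413837433)
plate plane [[ 0.49398067 -0.20870456  0.074     ]]
red [[377 222]
 [378 222]
 [377 223]
 [378 223]] [[ 0.53497815 -0.210195    0.074     ]]
brass 13 [376.         231.84615385] [0.07165583 0.09701718 0.10195569 0.10411755 0.10069895 0.07738447
 0.10005459 0.10210549 0.09910391 0.09715169 0.08770669 0.10263148
 0.09615121] [[ 0.50542347 -0.20329828  0.09      ]]
hob ((0.6265043616294861, -0.19805924594402313), (0.34080755710601807, 0.2810325026512146), 0.11162523180246353)
scene plate 245 [ 0.49815658 -0.20553308  0.07155866] [ 0.32035688 -0.23891848 -0.00583388] [ 0.54069137 -0.1480285   0.07792009]
scene cab [0.77861852 0.1858141  0.09481231] ((0.7615100145339966, 0.19496849179267883), (0.2510624825954437, 0.26440900564193726), 1.4365953207015991)
```

View pics/c1.png

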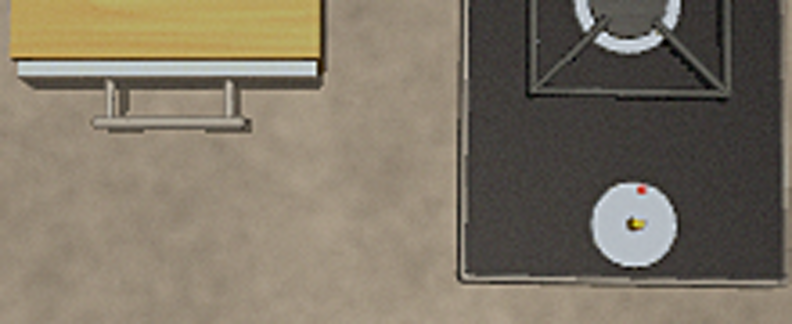

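The crop shows the handle bar level in front of the drawer, and the plate with the brass shaft at its centre and the red dot just right of straight back. Next I go over the handle.

```bash
cat >> h.py <<'E'
from scipy.spatial.transform import Rotation as Ro
def need(pos,yaw_y=None):
    "shift (tool axes) and turn (deg about tool z etc.) to reach pos with tool down and tool y at world yaw"
    s=ctrl.get_state(); R=Ro.from_rotvec(s['tool_rot']); M=R.as_matrix()
    print('t',round(s['time'],2),'pos',s['position'].round(4),'y yaw',round(float(np.degrees(np.arctan2(M[1,1],M[0,1]))),2),'f',s['ft_force'].round(1),'gw',round(s['grip_width']*87,1),'q7',round(s['joint_positions'][6],2))
    print('shift mm',(M.T@(np.array(pos)-s['position'])*1000).round(1))
    if yaw_y is not None:
        a=np.radians(yaw_y); y=np.array([np.cos(a),np.sin(a),0]); z=np.array([0,0,-1.]); T=np.c_[np.cross(y,z),y,z]
        print('turn deg',np.degrees((R.inv()*Ro.from_matrix(T)).as_rotvec()).round(2))
E
python3 -m handwheel '[[0.087,0.0385,-0.040,0,0,0,0],[0.087,0.0385,-0.040,0,0,0,0],[0.087,0.0385,-0.040,0,0,0,0],[0.087,0.0385,-0.040,0,0,0,0],[0.087,0.0385,-0.040,0,0,0,0],[0.087,0.0385,-0.040,0,0,0,0],[0.087,0.0385,-0.040,0,0,0,0],[0.087,0.0385,-0.040,0,0,0,0],[0.087,0.0385,-0.040,0,0,0,0],[0.087,0.0385,-0.040,0,0,0,0],[0.087,0.0385,-0.040,0,0,0,0],[0.087,0.0385,-0.040,0,0,0,0]]'
python3 -m handwheel '[[0.021,0.0385,-0.040,0,0,0,0],[0.021,0.0385,-0.040,0,0,0,0],[0.021,0.0385,-0.040,0,0,0,0],[0.021,0.0385,-0.040,0,0,0,0],[0.021,0,0,0,0,0,-10.3],[0.021,0,0,0,0,0,-10.3],[0.021,0,0,0,0,0,-10.3],[0.021,0,0,0,0,0,-10.3],[0.021,0,0,0,0,0,-10.3],[0.021,0,0,0,0,0,-10.3],[0.021,0,0,0,0,0,-10.3],[0.021,0,0,0,0,0,0]]' 10
python3 -c "
from h import *
need([.583,.193,.12],1.35)
# refine plate from top: largest bright component, hi-res
im,_=load('top');h=cv2.cvtColor(im,cv2.COLOR_BGR2HSV)
m=np.zeros((400,640),np.uint8);m[210:246,358:396]=(im[210:246,358:396].max(2)>120)*255
n,l,st,c=cv2.connectedComponentsWithStats(m);k=1+st[1:,4].argmax();print(st[k])
mm=(l==k).astype(np.uint8);ct=max(cv2.findContours(mm,0,1)[0],key=len)
P=plane('top',ct[:,0],.074);print(cv2.minEnclosingCircle(np.float32(P[:,:2])),cv2.fitEllipse(np.float32(P[:,:2]*1000)))
"
```

```text
time: 1.6
position: [0.4924, -0.0107, 0.2224]
tool_rot: [3.099, 0.512, -0.0]
ft_force: [-0.4, -0.6, 0.1]
grip_width: 1.0
grip_force: 0.0
time: 3.1
position: [0.5862, 0.1886, 0.2219]
tool_rot: [-2.206, -2.236, 0.001]
ft_force: [-0.4, -0.0, 0.1]
grip_width: 0.244
grip_force: 0.0
t 3.1 pos [0.5862 0.1886 0.2219] y yaw 0.77 f [-0.4 -0.   0.1] gw 21.2 q7 -0.61
shift mm [  4.4  -3.  101.9]
turn deg [-0.06 -0.01 -0.58]
[364 221  24  23 434]
((0.5064679384231567, -0.20447099208831787), 0.036101553589105606) ((506.2677307128906, -204.7357635498047), (68.82881927490234, 69.62515258789062), 178.134521484375)
```

```bash
python3 -c "
from h import *
im,d=load('top')
for c in (240,250,258):
  uv=[[c,r] for r in range(184,212)]; W=world('top',uv,d[184:212,c]); g=im[184:212,c].mean(1)
  print(c); print(np.c_[range(184,212),g.round(),(W*1000).round(0)][::1].astype(int).tolist())
"
```

```text
240
[[184, 149, 641, 209, 94], [185, 152, 638, 209, 95], [186, 53, 636, 209, 90], [187, 201, 635, 211, 79], [188, 186, 631, 210, 82], [189, 188, 628, 210, 79], [190, 203, 626, 211, 77], [191, 94, 622, 210, 80], [192, 70, 622, 213, 61], [193, 72, 621, 215, 44], [194, 66, 621, 218, 20], [195, 145, 621, 222, -3], [196, 137, 618, 221, 1], [197, 138, 615, 222, -4], [198, 135, 611, 221, 1], [199, 140, 608, 221, 1], [200, 136, 604, 220, 4], [201, 143, 602, 221, -2], [202, 116, 590, 211, 63], [203, 169, 588, 211, 60], [204, 150, 585, 211, 59], [205, 84, 582, 211, 60], [206, 145, 586, 220, -5], [207, 140, 583, 220, -2], [208, 135, 578, 219, 5], [209, 134, 576, 219, 2], [210, 139, 572, 219, 1], [211, 140, 570, 219, -2]]
250
[[184, 153, 642, 179, 94], [185, 152, 638, 178, 97], [186, 51, 637, 179, 87], [187, 202, 635, 180, 82], [188, 189, 632, 180, 83], [189, 192, 628, 179, 88], [190, 202, 626, 180, 79], [191, 89, 622, 179, 84], [192, 70, 623, 182, 56], [193, 68, 622, 184, 40], [194, 73, 622, 187, 18], [195, 154, 621, 189, 3], [196, 146, 619, 189, -4], [197, 141, 615, 189, -1], [198, 141, 612, 1
[... 355 characters left out ...]
643, 155, 91], [185, 153, 640, 154, 92], [186, 58, 639, 156, 81], [187, 199, 635, 156, 81], [188, 189, 632, 155, 82], [189, 189, 629, 155, 81], [190, 205, 625, 155, 86], [191, 88, 623, 155, 81], [192, 68, 623, 157, 62], [193, 67, 623, 160, 37], [194, 78, 623, 161, 20], [195, 156, 622, 163, -1], [196, 145, 619, 163, 2], [197, 144, 615, 163, 2], [198, 141, 612, 163, 3], [199, 139, 610, 163, -5], [200, 140, 606, 163, 1], [201, 144, 603, 163, -1], [202, 122, 592, 156, 57], [203, 168, 589, 156, 62], [204, 149, 586, 156, 58], [205, 85, 583, 156, 60], [206, 79, 586, 162, 4], [207, 146, 584, 162, -1], [208, 137, 580, 162, 3], [209, 134, 577, 161, 3], [210, 135, 573, 161, 3], [211, 133, 570, 161, 2]]
```

```bash
python3 -m handwheel '[[0.028,0.0034,0.001,0.04,0,0,-0.6],[0.028,0,0,0.04,0,0,0],[0.028,0,0,0.04,0,0,0],[0.028,0,0,0.03,0,0,0],[0.028,0,0,0.029,0,0,0],[0.028,0,0,0,0,0,0],[0.008,0,0,0,0,0,0],[0.008,0,0,0,0,0,0],[0.008,0,0,0,0,0,0],[0.008,0,0,0,0,0,0]]' 20; python3 -c "
from h import *
need([.587-.17,.192-.17*.0235,.043],1.35)"
```

```text
time: 4.35
position: [0.5881, 0.1925, 0.0447]
tool_rot: [2.192, 2.249, 0.002]
ft_force: [-0.2, -0.1, 4.6]
grip_width: 0.117
grip_force: 20.0
t 4.35 pos [0.5881 0.1925 0.0447] y yaw 1.46 f [-0.2 -0.1  4.6] gw 10.2 q7 -0.71
shift mm [  -0.2 -171.2    1.4]
turn deg [ 0.11 -0.01  0.11]
```

```bash
python3 -m handwheel '[[0.008,0,-0.01,0,0,0,0],[0.008,0,-0.02,0,0,0,0],[0.008,0,-0.025,0,0,0,0],[0.008,0,-0.025,0,0,0,0],[0.008,0,-0.025,0,0,0,0],[0.008,0,-0.025,0,0,0,0],[0.008,0,-0.025,0,0,0,0],[0.008,0,-0.015,0,0,0,0],[0.008,0,0,0,0,0,0],[0.028,0,0,0,0,0,0],[0.028,0,0,0,0,0,0]]'
python3 -m handwheel '[[0.028,0,0,-0.02,0,0,0],[0.028,0,0,-0.04,0,0,0],[0.028,0,0,-0.05,0,0,0],[0.05,0,0,-0.05,0,0,0],[0.05,-0.05,0,0,0,0,0],[0.05,-0.06,0,0,0,0,0],[0.05,-0.06,0,0,0,0,0],[0.05,-0.06,0,0,0,0,0],[0.05,0,0,0,0,0,0]]'
python3 - <<'E'
from h import *
need([.45,0,.2])
im,d=snap('top'); snap('scene')
cv2.imwrite('pics/t2.png',cv2.resize(im[80:280,180:440],None,fx=3,fy=3,interpolation=cv2.INTER_CUBIC))
E
```

```text
time: 5.72
position: [0.4165, 0.1873, 0.043]
tool_rot: [2.192, 2.25, -0.003]
ft_force: [-0.5, 0.5, -0.2]
grip_width: 0.261
grip_force: 0.0
time: 6.85
position: [0.422, -0.0466, 0.2025]
tool_rot: [-2.201, -2.239, 0.001]
ft_force: [-0.7, 0.6, -0.7]
grip_width: 0.578
grip_force: 0.0
t 6.85 pos [ 0.422  -0.0466  0.2025] y yaw 0.98 f [-0.7  0.6 -0.7] gw 50.3 q7 0.21
shift mm [46.1 28.8  2.5]
```

View pics/t2.png

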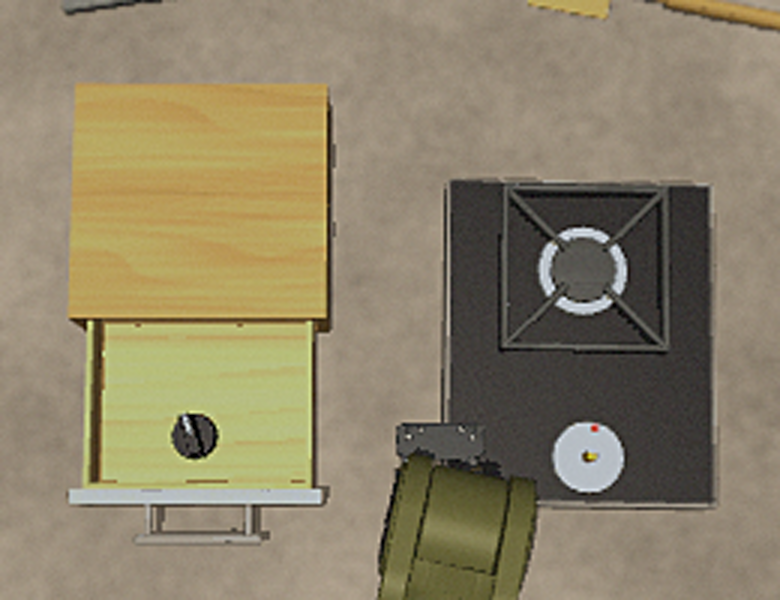

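The drawer is open about 0.17 m. The knob is at crop (195,436) with its white line at the upper left (about 187,425), and the red dot is at crop (595,428). Now I measure the knob and the plate precisely.

Run:
```python
from h import *
im,d=load('top'); a=cv2.resize(im[212:240,230:262],None,fx=18,fy=18,interpolation=cv2.INTER_NEAREST)
im2,d2=load('scene')
v,u=np.mgrid[:400,:640]
W=world('top',np.c_[u.ravel(),v.ravel()],d.ravel()).reshape(400,640,3)
W2=world('scene',np.c_[u.ravel(),v.ravel()],d2.ravel()).reshape(400,640,3)
k=W[215:236,234:258].reshape(-1,3); px=np.c_[u[215:236,234:258].ravel(),v[215:236,234:258].ravel()]
g=im[215:236,234:258].reshape(-1,3)
s=k[k[:,2]>.053]; print('bar',len(s),s.mean(0),np.median(s[:,2]),cv2.minAreaRect(np.float32(s[:,:2]*1000)))
e,V=np.linalg.eigh(np.cov(s[:,:2].T)); print('pca yaw',np.degrees(np.arctan2(V[1,1],V[0,1])),np.sqrt(e)*1000)
t=k[k[:,2]>.030]; print('knob',len(t),t.mean(0),cv2.minEnclosingCircle(np.float32(t[:,:2]*1000)))
w=(g.min(1)>130); print('white',px[w].tolist(),g[w].tolist(),(plane('top',px[w],.066)*1000).round().tolist())
p2=W2[(W2[...,0]>.44)&(W2[...,0]<.56)&(W2[...,1]>.12)&(W2[...,1]<.28)&(W2[...,2]>.05)&(W2[...,2]<.08)]
print('scene',len(p2)); 
if len(p2): q=p2[(abs(p2[:,0]-s[:,0].mean())<.025)&(abs(p2[:,1]-s[:,1].mean())<.025)];print(len(q),q.mean(0) if len(q) else 0,q[:,2].max() if len(q) else 0)
# red dot weighted centroid & plate & brass
b=im[210:246,358:396].astype(float); U=u[210:246,358:396];Vv=v[210:246,358:396]
r=np.clip(b[...,2]-np.maximum(b[...,0],b[...,1])-40,0,None); 
rr=np.array([(U*r).sum(),(Vv*r).sum()])/r.sum(); print('red px',rr,plane('top',[rr],.074))
y=np.clip(np.minimum(b[...,2],b[...,1])-b[...,0]-40,0,None);yy=np.array([(U*y).sum(),(Vv*y).sum()])/y.sum();print('brass px',yy,plane('top',[yy],.101),y.sum())
for n,ww,I in(('top',W,im),('scene',W2,im2)):
    q=ww[(abs(ww[...,0]-.506)<.03)&(abs(ww[...,1]+.205)<.03)&(ww[...,2]>.092)&(ww[...,2]<.11)];print(n,'shaft',len(q),q.mean(0) if len(q) else'')
m=(abs(W2[...,0]-.506)<.045)&(abs(W2[...,1]+.205)<.045)&(W2[...,2]>.06)&(im2.min(2)>130)
q=np.argwhere(m)[:,::-1]; P=plane('scene',q,.074); print('scene plate',len(P),cv2.minEnclosingCircle(np.float32(P[:,:2]*1000)),cv2.minAreaRect(np.float32(P[:,:2]*1000)))
c=np.vstack([cv2.resize(im[212:240,230:262],None,fx=12,fy=12,interpolation=cv2.INTER_CUBIC)]);c2=cv2.resize(im[214:242,360:392],None,fx=12,fy=12,interpolation=cv2.INTER_CUBIC)
cv2.imwrite('pics/k.png',np.hstack([c,c2]))
```

```text
bar 59 [0.5200881  0.19540257 0.08934453] 0.06550550302019223 ((465.698486328125, 113.10746002197266), (242.7823944091797, 30.510852813720703), 56.54214859008789)
pca yaw 56.10539617173689 [ 8.0697823  30.83823899]
knob 177 [0.52098018 0.19704454 0.05514234] ((472.61431884765625, 110.78923034667969), 123.54299926757812)
white [[239, 217], [241, 217], [243, 217], [244, 217], [245, 217], [246, 217], [247, 217], [237, 218], [238, 218], [249, 218], [250, 218], [241, 219], [242, 219], [241, 220], [241, 221], [242, 221], [242, 222], [243, 222], [252, 222], [253, 222], [242, 223], [253, 223], [254, 223], [243, 224], [253, 224], [236, 225], [253, 225], [253, 226], [236, 228], [252, 229], [251, 230], [250, 231], [240, 232], [249, 232], [242, 233], [243, 233], [246, 233], [247, 233], [248, 233]] [[131, 197, 192], [157, 205, 196], [144, 218, 210], [140, 216, 208], [137, 212, 203], [139, 211, 202], [140, 208, 199], [134, 193, 185], [138, 200, 192], [145, 210, 200], [136, 196, 188], [236, 229, 219], [157, 154, 152], [184, 180, 171], [146, 147, 142], [231, 228, 220], [230, 229, 219], [154, 158, 15
[... 1026 characters left out ...]
.0, 174.0, 66.0], [502.0, 177.0, 66.0], [498.0, 207.0, 66.0], [499.0, 180.0, 66.0], [495.0, 201.0, 66.0], [495.0, 198.0, 66.0], [496.0, 189.0, 66.0], [496.0, 186.0, 66.0], [496.0, 183.0, 66.0]]
scene 374
49 [0.52669579 0.19546299 0.06059088] 0.06854294223521572
red px [377.66124661 222.33062331] [[ 0.53550382 -0.21068594  0.074     ]]
brass px [376.64683301 231.65451056] [[ 0.50529423 -0.20360463  0.101     ]] 521.0
top shaft 11 [ 0.50465237 -0.20383006  0.09926417]
scene shaft 11 [ 0.50949083 -0.20592161  0.09719175]
scene plate 184 ((508.1355895996094, -205.39402770996094), 35.37078094482422) ((508.431884765625, -204.5670166015625), (66.82225036621094, 66.6321792602539), 78.09989166259766)
```

View pics/k.png

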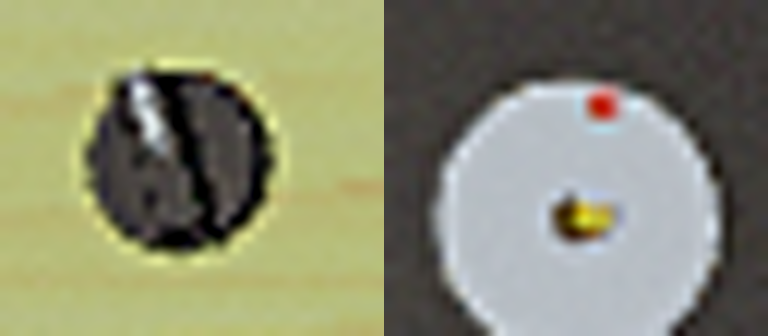

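Run:
```python
from h import *
v,u=np.mgrid[:400,:640]
for n in('top','scene'):
    im,d=load(n); W=world(n,np.c_[u.ravel(),v.ravel()],d.ravel()).reshape(400,640,3)
    X=W.reshape(-1,3); near=(np.hypot(X[:,0]-.52,X[:,1]-.195)<.03)
    dark=im.reshape(-1,3).astype(int); sat=(dark.max(1)-dark.min(1))<28
    s=X[near&sat&(X[:,2]>.057)&(X[:,2]<.074)]
    e,V=np.linalg.eigh(np.cov(s[:,:2].T)); print(n,'bar',len(s),s.mean(0),np.median(s[:,2]),'yaw',np.degrees(np.arctan(V[1,1]/V[0,1])),np.sqrt(e)*1000,cv2.minAreaRect(np.float32(s[:,:2]*1000)))
    t=near&sat&(X[:,2]>.028)&(X[:,2]<.05); ss=X[t]; print(n,'skirt',len(ss),np.median(ss[:,2]),cv2.minEnclosingCircle(np.float32(ss[:,:2]*1000)))
    kp=np.c_[u.ravel(),v.ravel()][near&sat&(X[:,2]>.028)&(X[:,2]<.074)]
    print('px box',kp.min(0),kp.max(0))
    if n=='top':
        q=plane(n,kp,.038);print('skirt by plane',cv2.minEnclosingCircle(np.float32(q[:,:2]*1000)))
# roll edges of bar: brightness-based white line fit
im,_=load('top'); b=im[212:240,230:262].astype(float)
w=np.array([[x,y] for y in range(218,226) for x in range(239,246) if im[y,x].min()>125]); g=np.array([im[y,x].min()-100. for x,y in w])
P=plane('top',w,.066); c=np.average(P,axis=0,weights=g); e,V=np.linalg.eigh(np.cov(P[:,:2].T,aweights=g)); print('line c',c,'yaw',np.degrees(np.arctan(V[1,1]/V[0,1])))
```

```text
top bar 57 [0.52225121 0.19891459 0.06529556] 0.06550550302019223 yaw 19.397731896560177 [ 3.56637827 12.18968271] ((522.1959838867188, 199.421142578125), (41.81807327270508, 12.058897972106934), 20.281538009643555)
top skirt 113 0.03771406473559951 ((522.6710815429688, 198.9109344482422), 23.28704261779785)
px box [237 218] [252 232]
skirt by plane ((523.5699462890625, 198.8350067138672), 24.259592056274414)
scene bar 36 [0.5280762  0.19616861 0.06335008] 0.0639609001152123 yaw 16.878950126964174 [ 3.86024904 12.92638245] ((527.4172973632812, 197.3852081298828), (42.37378692626953, 14.263490676879883), 16.281932830810547)
scene skirt 73 0.03740055003602082 ((528.3656005859375, 194.85614013671875), 21.64952278137207)
px box [350 181] [360 194]
line c [0.53159052 0.20270696 0.066     ] yaw 20.86464285509688
```

```bash
python3 -m handwheel '[[0.04,-0.01,0.03,0,0,0,0],[0.04,-0.01,0.03,0,0,0,0],[0.04,0.0425,0.0075,0,0,0,10.1],[0.04,0,0,0,0,0,10.1],[0.04,0,0,0,0,0,10.1],[0.04,0,0,0,0,0,10.1],[0.04,0,0,0,0,0,10.1],[0.04,0,0,0,0,0,10.1],[0.04,0,0,0,0,0,10.1],[0.04,0,0,0,0,0,0]]'; python3 -c "
from h import *
need([.5235,.1985,.15],-70)"
```

```text
time: 8.2
position: [0.49, -0.016, 0.2035]
tool_rot: [-3.089, -0.574, 0.0]
ft_force: [-0.3, 0.1, -0.8]
grip_width: 0.462
grip_force: 0.0
t 8.2 pos [ 0.49   -0.016   0.2035] y yaw -68.95 f [-0.3  0.1 -0.8] gw 40.2 q7 -1.24
shift mm [ 108.3 -188.2   53.5]
turn deg [-0.01  0.01  1.05]
```

```bash
python3 -m handwheel '[[0.04,0.027,-0.047,0,0,0,0],[0.04,0.027,-0.047,0,0,0,0],[0.04,0.027,-0.047,0,0,0,0],[0.04,0.027,-0.047,0.02,0,0,0.9],[0.04,0,0,0.034,0,0,0],[0.04,0,0,0,0,0,0],[0.04,0,0,0,0,0,0]]'
python3 - <<'E'
from h import *
need([.5235,.1985,.043],-70)
im,d=snap('top'); im2,_=snap('scene')
cv2.imwrite('pics/g.png',np.hstack([cv2.resize(im[190:260,200:290],None,fx=4.4,fy=5,interpolation=cv2.INTER_CUBIC),cv2.resize(im2[150:220,320:410],None,fx=4.4,fy=5,interpolation=cv2.INTER_CUBIC)]))
E
```

```text
time: 9.07
position: [0.525, 0.1961, 0.1505]
tool_rot: [3.094, 0.543, 0.001]
ft_force: [0.8, -0.1, -0.1]
grip_width: 0.458
grip_force: 0.0
t 9.07 pos [0.525  0.1961 0.1505] y yaw -70.08 f [ 0.8 -0.1 -0.1] gw 39.9 q7 -1.86
shift mm [ -0.7  -2.8 107.5]
turn deg [ 0.02 -0.05 -0.08]
```

View pics/g.png

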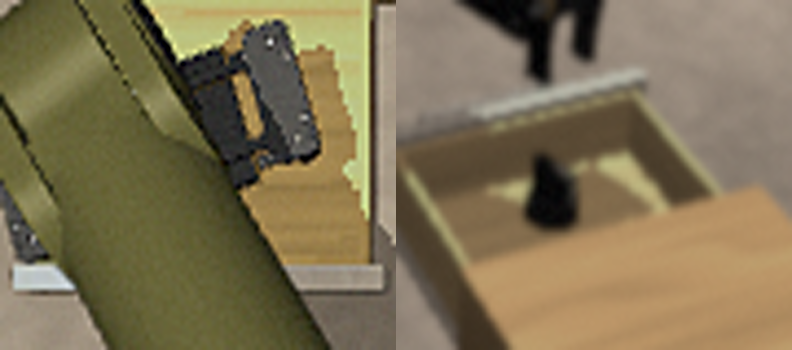

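The top view shows the gripper across the knob's bar, and the scene view shows the knob still upright below the fingers. I descend and grip.

```bash
python3 -m handwheel '[[0.04,-0.0007,-0.0028,0.03,0,0,0],[0.04,0,0,0.03,0,0,0],[0.04,0,0,0.028,0,0,0],[0.04,0,0,0.0195,0,0,0],[0.04,0,0,0,0,0,0],[0.006,0,0,0,0,0,0],[0.006,0,0,0,0,0,0],[0.006,0,0,0,0,0,0],[0.006,0,0,0,0,0,0],[0.006,0,0,0,0,0,0]]' 40; python3 -c "
from h import *
need([.5235,.1985,.043],-70)"
```

```text
time: 10.42
position: [0.5232, 0.1988, 0.0425]
tool_rot: [3.094, 0.542, 0.001]
ft_force: [-0.1, -0.7, 3.2]
grip_width: 0.134
grip_force: 40.0
t 10.43 pos [0.5232 0.1988 0.0425] y yaw -70.12 f [-0.1 -0.7  3.2] gw 11.7 q7 -1.96
shift mm [ 0.2  0.3 -0.5]
turn deg [ 0.02 -0.03 -0.12]
```

```bash
python3 -m handwheel '[[0.006,0,0,-0.02,0,0,0],[0.006,0,0,-0.04,0,0,0],[0.006,0,0,-0.05,0,0,0],[0.006,0,0,-0.04,0,0,0],[0.006,-0.022,0.053,0,0,0,0],[0.006,-0.022,0.053,0,0,0,0],[0.006,-0.022,0.053,0,0,0,0],[0.006,-0.022,0.053,0,0,0,0],[0.006,-0.022,0.053,0,0,0,0],[0.006,-0.022,0.053,0,0,0,0],[0.006,-0.022,0.053,0,0,0,0],[0.006,0,0,0,0,0,0]]';python3 -m handwheel '[[0.006,0,0,0,0,0,10.5],[0.006,0,0,0,0,0,10.5],[0.006,0,0,0,0,0,10.5],[0.006,0,0,0,0,0,0]]'; python3 -c "
from h import *
need([.507,-.205,.16],-101.6)"
```

```text
time: 11.92
position: [0.5029, -0.2087, 0.1924]
tool_rot: [3.096, 0.528, -0.001]
ft_force: [-0.1, 0.4, 0.0]
grip_width: 0.136
grip_force: 40.0
time: 12.42
position: [0.5046, -0.2014, 0.1928]
tool_rot: [3.126, -0.312, 0.001]
ft_force: [0.3, 1.1, -0.3]
grip_width: 0.135
grip_force: 40.0
t 12.43 pos [ 0.5046 -0.2014  0.1928] y yaw -101.41 f [ 0.3  1.1 -0.3] gw 11.7 q7 -1.55
shift mm [ 3.   3.  32.9]
turn deg [ 0.01 -0.04  0.19]
```

```bash
python3 -m handwheel '[[0.006,0.003,0.003,0.03,0,0,0.2],[0.006,0,0,0.03,0,0,0],[0.006,0,0,0,0,0,0],[0.006,0,0,0,0,0,0]]'
python3 - <<'E'
from h import *
need([.507,-.2047,.121],-101.6)
im,d=snap('scene'); 
cv2.imwrite('pics/s3.png',cv2.resize(im[165:235,200:290],None,fx=8,fy=8,interpolation=cv2.INTER_CUBIC))
E
```

```text
time: 12.92
position: [0.5074, -0.2059, 0.1334]
tool_rot: [3.125, -0.32, 0.002]
ft_force: [-0.4, -1.3, -0.4]
grip_width: 0.134
grip_force: 40.0
t 12.93 pos [ 0.5074 -0.2059  0.1334] y yaw -101.7 f [-0.4 -1.3 -0.4] gw 11.7 q7 -1.59
shift mm [-0.6 -1.1 12.4]
turn deg [ 0.01 -0.09 -0.1 ]
```

View pics/s3.png

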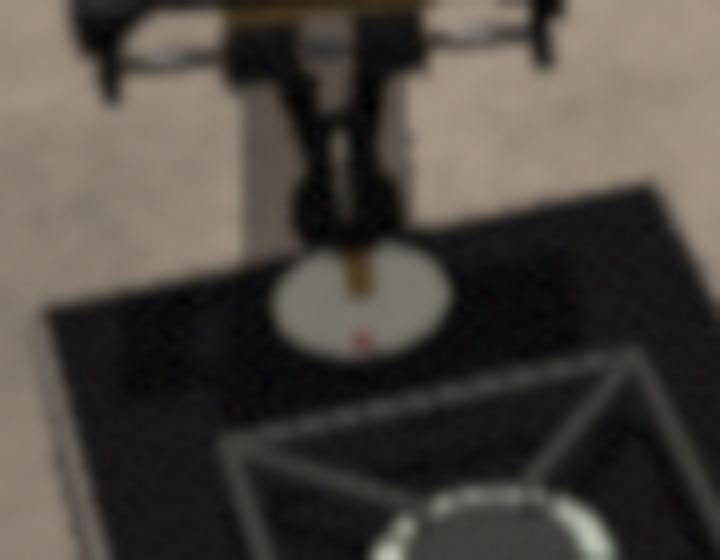

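The knob (skirt crop x about 298–405) is just above the shaft (crop x about 358), with the white line towards the red dot (362,342). Next, a lateral check by projection.

Run:
```python
from h import *
im,d=load('scene'); c=ctrl.camera_info('scene')
def proj(X): return cv2.projectPoints(np.float64(X).reshape(-1,1,3),cv2.Rodrigues(np.array(c['R']))[0],np.array(c['t']),np.array(c['intrinsics']),np.array(c['D']))[0][:,0]
p=ctrl.get_state()['position']; kb=p[2]-.0205
print('pred knob axis at skirt mid',proj([p[0],p[1],kb+.008]),'shaft mid',proj([[.507,-.2047,.09],[.507,-.2047,.101]]))
g=im.max(2).astype(float)
for r in (188,189,190,191,192,193,194): print('knob row',r,g[r,234:256].astype(int))
for r in (196,197,198,199,200): print('shaft row',r,(im[r,238:252].astype(int)).tolist() if 0 else im[r,238:252,0].tolist())
hsv=cv2.cvtColor(im,cv2.COLOR_BGR2HSV); pr=np.argwhere((im.min(2)>90)[190:212,230:260])[:,::-1]+[230,190]; print('plate px',pr.min(0),pr.max(0),'pred',proj([[.507,-.2047,.074],[.507+.012,-.2047-.034,.074],[.507-.012,-.2047+.034,.074]]))
W=world('scene',*(lambda q:(q,d[q[:,1],q[:,0]]))(np.argwhere(g[180:197,232:256]<60)[:,::-1]+[232,180])); s=W[(W[:,2]>kb-.006)&(W[:,2]<kb+.022)&(np.hypot(W[:,0]-p[0],W[:,1]-p[1])<.04)]
# fit circle r=.024 to side wall points
t=s[s[:,2]<kb+.014]
from scipy.optimize import least_squares
if len(t)>5: print('skirt fit',len(t),least_squares(lambda q:np.hypot(t[:,0]-q[0],t[:,1]-q[1])-.024,p[:2],loss='soft_l1',f_scale=.002).x,p)
```

```text
pred knob axis at skirt mid [[243.23622701 190.22343158]] shaft mid [[244.47843393 197.58727314]
 [244.17920204 194.94275154]]
knob row 188 [ 90  88  65  36  16   8  13  32  54  43  22  11  10  11  18  45  80 112
 148 155 154 151]
knob row 189 [ 91  85  56  26   8  13   6  24  47  42  24  10  10  13  11  36  71 110
 147 155 153 152]
knob row 190 [ 90  81  51  21  11  11  15  24  39  43  21  10  11  12  11  27  62 107
 144 152 151 151]
knob row 191 [ 90  84  51  22  12  13  11  15  35  39  22  15  10   9  13  23  57 101
 137 145 145 144]
knob row 192 [ 92  82  51  21  13  16  12  13  22  30  17  11  11  11   6  17  47  87
 114 122 122 118]
knob row 193 [92 85 59 27 11 12  5 13 13 15 11  8 12  8  9 16 39 61 71 78 78 70]
knob row 194 [93 89 71 43 17 10 10 12 10 10  8 10 11 23 28 28 29 32 31 35 37 33]
shaft row 196 [43, 51, 56, 50, 36, 21, 18, 27, 52, 77, 89, 87, 80, 74]
shaft row 197 [74, 82, 86, 79, 62, 38, 28, 38, 68, 95, 103, 104, 103, 100]
shaft row 198 [97, 102, 101, 98, 84, 50, 33, 42, 71, 98, 107, 108, 107, 108]
shaft row 199 [106, 106, 105, 105, 94, 58, 33, 41, 70, 97, 107, 107, 109, 108]
shaft row 200 [107, 106, 106, 104, 97, 63, 37, 40, 66, 97, 106, 108, 107, 107]
plate px [230 190] [259 208] pred [[244.90941359 201.38687957]
 [235.66690574 205.62092469]
 [253.91752185 197.26329179]]
skirt fit 56 [ 0.50726203 -0.20679292] [ 0.50765467 -0.20614665  0.13367122]
```

```bash
python3 -m handwheel '[[0.006,-0.0007,-0.0013,0.006,0,0,0],[0.006,0,0,0.005,0,0,0],[0.006,0,0,0.002,0,0,0],[0.006,0,0,0.002,0,0,0],[0.006,0,0,0.002,0,0,0],[0.006,0,0,0,0,0,0]]'; python3 -c "
from h import *
need([.5072,-.2048,.1055],-101.6)"
```

```text
time: 13.72
position: [0.506, -0.2047, 0.1148]
tool_rot: [-3.125, 0.323, 0.001]
ft_force: [-0.0, 0.0, -0.1]
grip_width: 0.134
grip_force: 40.0
t 13.72 pos [ 0.506  -0.2047  0.1148] y yaw -101.82 f [-0.   0.  -0.1] gw 11.6 q7 -1.6
shift mm [ 1.2 -0.1  9.3]
turn deg [-0.    0.02 -0.22]
```

```bash
python3 -m handwheel '[[0.006,0,0,0.0025,0,0,0],[0.006,0,0,0.0025,0,0,0],[0.006,0,0,0.0025,0,0,0],[0.006,0,0,0,0,0,0]]'; python3 -m handwheel '[[0.006,0,0,0.0015,0,0,0],[0.006,0,0,0,0,0,0]]';  python3 -m handwheel '[[0.006,0,0,0.0015,0,0,0],[0.006,0,0,0,0,0,0]]'
```

```text
time: 14.22
position: [0.506, -0.2047, 0.1073]
tool_rot: [-3.125, 0.323, 0.001]
ft_force: [-0.1, 0.0, -1.0]
grip_width: 0.133
grip_force: 40.0
time: 14.48
position: [0.5061, -0.2047, 0.106]
tool_rot: [3.125, -0.323, -0.0]
ft_force: [-0.4, 0.7, 0.0]
grip_width: 0.137
grip_force: 40.0
time: 14.72
position: [0.5063, -0.2048, 0.105]
tool_rot: [3.125, -0.323, 0.0]
ft_force: [-1.8, 0.4, 2.8]
grip_width: 0.133
grip_force: 40.0
```

```bash
python3 -m handwheel '[[0.006,0,0,0.0015,0,0,0],[0.006,0,0,0.0015,0,0,0],[0.006,0,0,0,0,0,0]]' 50; python3 -m handwheel '[[0.006,0,0,0.0015,0,0,0],[0.006,0,0,0,0,0,0]]';  python3 -m handwheel '[[0.006,0,0,0.001,0,0,0],[0.006,0,0,0,0,0,0]]';python3 -m handwheel '[[0.006,0,0,0.001,0,0,0],[0.006,0,0,0,0,0,0]]'
```

```text
time: 15.1
position: [0.5063, -0.2048, 0.1018]
tool_rot: [3.125, -0.323, 0.0]
ft_force: [-1.4, 0.6, 5.3]
grip_width: 0.133
grip_force: 50.0
time: 15.35
position: [0.5064, -0.2048, 0.1004]
tool_rot: [3.125, -0.323, 0.0]
ft_force: [-2.0, -0.5, 6.9]
grip_width: 0.134
grip_force: 50.0
time: 15.6
position: [0.5064, -0.2048, 0.0996]
tool_rot: [3.125, -0.323, 0.001]
ft_force: [-1.5, 0.8, 6.9]
grip_width: 0.133
grip_force: 50.0
time: 15.85
position: [0.5064, -0.2048, 0.0993]
tool_rot: [3.124, -0.323, 0.0]
ft_force: [-3.7, 1.2, 10.6]
grip_width: 0.137
grip_force: 50.0
```

```bash
python3 -m handwheel '[[0.006,0,0,0.001,0,0,0],[0.006,0,0,0,0,0,0],[0.006,0,0,0,0,0,0]]';python3 -m handwheel '[[0.006,0,0,0.0005,0,0,0],[0.006,0,0,0,0,0,0],[0.006,0,0,0,0,0,0],[0.006,0,0,0,0,0,0]]'
python3 - <<'E'
from h import *
im,d=snap('scene'); im2,d2=snap('top')
cv2.imwrite('pics/f.png',np.hstack([cv2.resize(im[165:235,200:290],None,fx=4.4,fy=5,interpolation=cv2.INTER_CUBIC),cv2.resize(im2[180:290,330:520],None,fx=2.1,fy=350/110)]))
print(ctrl.get_state()['ft_force'])
E
```

```text
time: 16.23
position: [0.5066, -0.2049, 0.0992]
tool_rot: [3.124, -0.323, 0.0]
ft_force: [-5.6, 1.6, 17.5]
grip_width: 0.134
grip_force: 50.0
time: 16.73
position: [0.5066, -0.2049, 0.0991]
tool_rot: [3.123, -0.323, 0.0]
ft_force: [-6.9, 2.1, 20.5]
grip_width: 0.134
grip_force: 50.0
[-6.66082967  2.58665037 19.94799421]
```

View pics/f.png

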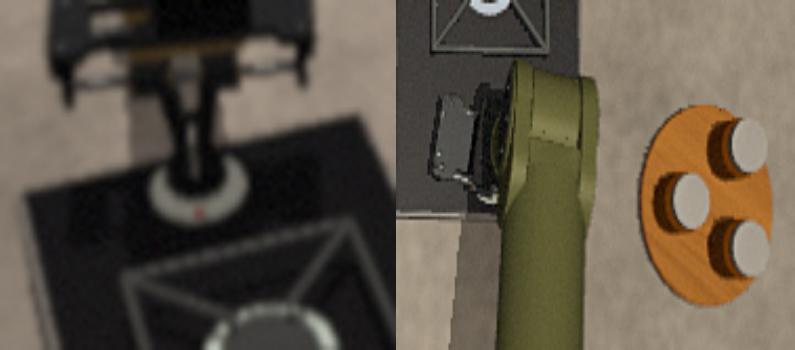

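The knob sits low over the plate (crop 198,185) with its line towards the red dot, it is against the hard stop at about 20 N, and the jars are undisturbed. I hand the job in.

```bash
python3 -c "
from bench import ctrl
print(ctrl.close_job())"
```

```text
the job is handed in; nothing more can be done
None
```

I opened the drawer, took the knob out, matched its flat to the shaft and pushed it home, then handed in at about 17 s with it still gripped and pressed against the shaft's stop at about 20 N; the jars and bowl were not touched.

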